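# Clear the chest lid and hold it at 45 degrees

## Robot

A 7-joint arm with a two-finger parallel gripper is mounted at the origin on the work surface. World frame = base frame: x ahead of the robot, y to its left, z up, the work surface at z = 0. Lengths are in m, angles in rad, forces in N, time in s.
With the tool pointing down it reaches from about 0.35 to 0.9 m from the base axis. Payload 7.2 kg.
Tool frame: the origin (TCP) lies midway between the tips of the shut fingers; the grasp point (between the pads) lies 19 mm behind it; z points along the fingers, y is the line along which they close (so a half turn about z gives the same grasp; the last joint's range is limited). The gripper opens to 88 mm and grips with 3 to 60 N. Pads are 20 mm wide; open, the fingers measure 115 mm over their backs; the gripper's body (75 mm by 178 mm) begins 61 mm behind the grasp point.
Start: joints at [-1.35, 0.411, -0.013, 1.596, 0.006, 1.134, -0.082], TCP at [0.178, 0.599, 0.223] pointing down, gripper open.
Joint ranges: [-2.95, 2.95], [-0.29, 1.99], [-1.47, 1.44], [0.14, 2.54], [-1.03, 4.17], [0.13, 1.85], [-2.86, 2.86]. Speed limits (rad/s): [2.39, 2.39, 3.01, 3.01, 3.14, 3.14, 3.14].

## Interface

Orientations are given as a unit quaternion [x, y, z, w].
In Python, from station import env gives the robot as it stands.
- The arm moves only by the shell command python3 -m inch 'ROWS'. ROWS is JSON, a list of rows, each an object of numbers: "ax", "ay", "az": the turn, a rotation vector about the world's x, y, z normalised to -1 to 1, where 1 is 0.1 rad; "x", "y", "z": the shift along the world's x, y, z normalised to -1 to 1, where 1 is 4 cm; "fingers": the opening, from -1 (shut) to 1 (fully open). A call has 1 to 8 rows; each row shifts and turns the commanded pose from where the row before left it; what a row does not reach is not made up. A row lasts 1/12 s, in which the tool goes at most 41.7 mm and 7.16 degrees, less where a joint would pass 70% of its speed; a pose out of reach is approached as far as the arm can. A call with a number of a shift or a turn outside -1 to 1 is refused whole. A call with a gripper value outside its range is refused whole. The fingers move at their own pace and stop on an object; the grip force is fixed at half the most. Time passes only in rows, so rows that do not move let the fingers close. It gives the time, the measured TCP pose, the force, the opening and the grip force at its end, in the units of the state.
- env.read_state(): the state, without advancing time (a new reading comes with each control period).
- env.snapshot(name): name is "scene" or "side" or "wrist"; returns a dict with "image" (384x512x3 uint8, blue, green, red), "intrinsics" (3x3 intrinsics, pixels), "R" (3x3) and "t" (3): a world point X has camera coordinates R X + t. Camera axes: x right, y down, z forward; pixel columns grow to the right and rows downward; lengths in m; the calibration is good to about 2 mm. A picture is of the moment at which its call begins. There is no depth.
- env.hand_in(): hands the job in; it is judged then, once.
Trained networks look in the newest picture that a camera, given by its name, has taken for a name from the list of things; names that differ only in an ending like _2 or _b are one class to them, and where a whole thing is asked for, a point or a joint stands for the part that bears it (a point fixed in the world has none). Each returns a list of dicts, best first, with "conf" (0 to 1); they miss things now and then, are a little off and sometimes report something else, mostly with a low value. They report only what shows in the picture. A call takes as long as a camera call. They do not tell look-alikes from the thing itself.
- env.masks_of(camera, name): "pixels" (384x512 bool, what is visible of it) and "box" ([left, top, width, height] in pixels, round what is visible of it).
The state is a dict: "time_s": time; "joint_pos": joint angles; "qd": joint speeds; "joint_efforts": joint torques, N m; "ee_pos": TCP position; "eef_rot": TCP orientation; "ft_force": force on the tool from outside, world axes, zero at the start; "moment": the same for the moment, N m; "width": finger opening in m; "grasp_force": force on a finger pad.
Only numpy, scipy, OpenCV 4.12 (cv2) and the standard library are available. Lean on these libraries where they do the work, as an engineer would, in place of code of your own. Each camera call takes 0.05 s, during which the arm holds its last target. There are 200 camera calls.

## Task

The lid stay of the blue tool chest is broken and a colleague across the bench wants to fit a new one. Take the jar with the red cap off the chest's lid and set it down gently, upright and wholly on the green disc, then lift the lid by its steel handle and hold it open at 45 degrees (give or take 5) from closed. The lid falls shut if let go, so finish while still holding it steady by the handle, with nothing else propping it, and leave the other things on the bench where they are.

Things in the scene. Friction and masses are not known exactly. Their poses are not given: they have to be found in the camera images.
- chest: Blue wooden tool chest, fixed to the bench, 200 (x) by 260 (y) by 110 high without the lid. Origin: centre of its underside, on the bench. x points from the hinge side (nearest the robot) to the handle side (away from the robot), y along the hinge, z up.
- lid (a joint): Opening angle of the chest's lid in rad: 0 closed (level, as it starts), grows as the handle edge rises and swings towards the robot; stop at 1.5. Hinged along the chest's top edge nearest the robot, almost free of friction, no spring: it falls shut from any angle when let go. Lid with handle weighs 0.35 to 0.7 kg.
- handle_mid (a point): Middle of the lid's handle: a steel bar 12 in diameter, 120 long, parallel to the hinge, rigid with the lid, its axis 40 beyond the panel's edge (open gap 34 wide, 104 long, free below), on two end brackets. 240 from the hinge axis and 6 above the panel's underside plane; 116 above the bench when closed. Axes turn with the lid: x from hinge to handle, y along the bar, z out of the lid's top.
- lid_hinge (a point): Middle of the lid's hinge axis, 110 above the bench at the chest's robot-side edge, in the plane of the panel's underside. The lid is a plywood panel 200 by 260, 12 thick, its top face 122 above the bench when closed. Axes as handle_mid's: y along the hinge.
- jar: Closed glass jar with a red cap and a paper label, 60 in diameter at most, 90 high, about 0.2 to 0.4 kg, standing on the closed lid. Origin: centre of its underside; z up.
- green_disc: Green plastic disc, 110 in diameter, 4 thick, fixed flat on the bench to the left or right of the chest: the spot for the jar. Origin: centre of its underside.
- yellow_disc: Yellow disc of the same size on the other side of the chest; stays empty. Origin: centre of its underside.
- mug: Blue mug, 76 in diameter, 85 high, beyond the chest: leave alone. Origin: centre of its underside.
- glue: White glue bottle with an orange cap, 56 in diameter, 130 high, beyond the chest: leave alone. Origin: centre of its underside.
- hammer: Hammer lying on the bench beyond the left disc: leave alone. Its x axis runs along the handle to the head.
- screwdriver: Screwdriver lying on the bench beyond the right disc: leave alone. Its x axis runs from the handle to the tip.
- brush: Brush lying 160 long, at the left side of the bench: leave alone. Its x axis runs along the handle to the bristles.
- offcut: Dark wooden offcut, 140 by 60 by 40, at the right side of the bench: leave alone. Origin: centre of its underside.
There are look-alikes about, which are no part of the job. Of the things shaped like the green_disc, the green one is meant.

How it is judged:
By the outcome, as a careful person would: the job done as asked, in the order asked, and still so for the second after the job is handed in, while the arm keeps its last pose, push and grip.
It also fails if it takes over 58 s, if anything falls off the work surface, if the arm or the gripper's body presses on something with over 40 N, if the wrist force passes 120 N, or if a joint passes its speed limit or range.

## Working session

There is one attempt and no reset: what is moved stays moved. The work goes in short steps, Python scripts to look and compute and a shell command to move; the robot and the scene stay as the last step left them, time stands still between calls to the robot, and variables do not carry over. Pictures are saved under pics/ and viewed, at most 10 in all, crops included, and the job is handed in when it is done.

```bash
ls; mkdir -p pics; cat > h.py <<'E'
from station import env
import cv2, numpy as np
def ray(s,u,v):
    K=np.array(s["intrinsics"]);R=np.array(s["R"]);t=np.array(s["t"])
    d=R.T@np.linalg.solve(K,[u,v,1.]); return -R.T@t,d
def at(s,u,v,z):
    c,d=ray(s,u,v); return c+d*(z-c[2])/d[2]
def proj(s,X):
    K=np.array(s["intrinsics"]);p=K@(np.array(s["R"])@np.asarray(X,float)+np.array(s["t"])); return p[:2]/p[2]
E
python3 - <<'E'
from h import *
S={}
for c in("scene","side"):
    s=env.snapshot(c);S[c]=s;cv2.imwrite(f"pics/{c}0.png",s["image"])
    print(c,np.round(-np.array(s["R"]).T@s["t"],3))
    for n in("jar","green_disc","lid","handle_mid","chest","mug","glue"):
        print(n,[(round(m["conf"],2),m["box"]) for m in env.masks_of(c,n)[:4]])
st=env.read_state();print(st)
E
```

```text
pics
scene [1.358 0.591 1.123]
jar [(0.73, [240.2, 135.5, 16.7, 28.1]), (0.31, [214.0, 132.8, 91.4, 89.2])]
green_disc [(0.96, [321.7, 190.9, 30.4, 22.6]), (0.63, [353.6, 214.6, 33.5, 24.2]), (0.62, [304.0, 239.9, 81.6, 59.4]), (0.41, [153.5, 154.9, 19.0, 19.1])]
lid [(0.58, [213.5, 127.8, 96.4, 73.1])]
handle_mid []
chest [(0.56, [210.0, 133.6, 95.2, 88.3])]
mug [(0.78, [230.1, 225.4, 33.9, 32.4]), (0.62, [217.1, 134.4, 84.8, 65.0])]
glue [(0.65, [174.9, 171.7, 13.3, 32.8])]
side [-0.091 -0.959  0.936]
jar [(0.87, [243.8, 179.4, 19.7, 29.8])]
green_disc [(0.77, [177.3, 192.6, 22.5, 17.0]), (0.7, [169.5, 176.3, 24.2, 18.9])]
lid [(0.58, [208.6, 181.9, 79.8, 49.2])]
handle_mid [(0.64, [208.2, 180.2, 80.4, 51.3])]
chest [(0.8, [205.8, 181.2, 83.6, 70.6])]
mug [(0.8, [265.2, 171.6, 20.2, 23.8])]
glue [(0.86, [310.5, 205.1, 15.1, 28.8])]
{'time_s': 0.8, 'joint_pos': array([-1.35020398,  0.41106279, -0.01270138,  1.59621511,  0.00556907,
        1.13426515, -0.08226138]), 'qd': array([-6.24695504e-04,  3.22072719e-05, -4.60440522e-04,  1.19728994e-03,
        1.46944967e-03, -1.54406856e-03, -2.83827958e-04]), 'joint_efforts': array([-1.58630432e-03, -5.87686050e+01,  6.39621578e-01, -2.91375375e+01,
       -5.38536720e-02,  1.02736201e-02, -8.88304044e-06]), 'ee_pos': array([0.17799903, 0.59912631, 0.22267047]), 'eef_rot': array([ 1.43926472e-01,  9.89588383e-01,  4.33663854e-05, -1.13936015e-05]), 'ft_force': array([-0.71489926, -0.59661476, -0.33406655]), 'moment': array([ 0.02862981,  0.0111995 , -0.06704437]), 'grasp_force': 0.0, 'width': 0.08769146045482794}
```

View pics/scene0.png

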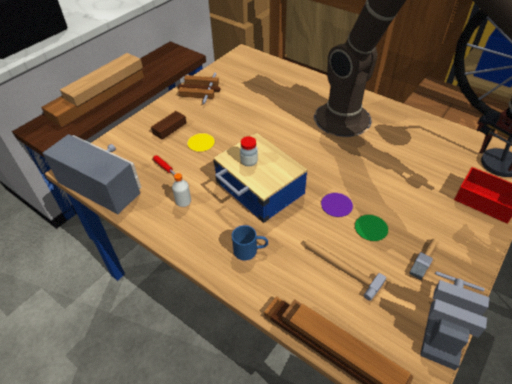

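View pics/side0.png

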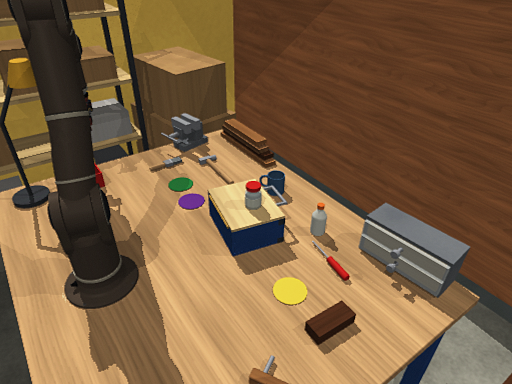

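Disc candidates: green (371,228), purple (337,204) and yellow (201,142) in scene. The one described is the green. The jar is at (249,150) and the steel lid handle at (231,181), each the only one of its kind. Next: measure them, with one close crop to check.

```bash
python3 - <<'E'
from h import *
from scipy.optimize import least_squares
S={c:env.snapshot(c) for c in("scene","side")}
def blob(im,f,roi):
    h=cv2.cvtColor(im,cv2.COLOR_BGR2HSV).astype(int);m=f(h[...,0],h[...,1],h[...,2]).astype(np.uint8)
    z=np.zeros_like(m);x0,y0,x1,y1=roi;z[y0:y1,x0:x1]=m[y0:y1,x0:x1]
    n,l,st,c=cv2.connectedComponentsWithStats(z);i=1+np.argmax(st[1:,4]);return c[i],st[i],l==i
g={}
for c,rg,rp,ry,rr in(("scene",(345,205,400,250),(315,185,360,220),(180,128,220,160),(235,130,262,155)),("side",(160,172,200,196),(172,190,210,212),(265,270,315,310),(240,178,268,196))):
    s=S[c];im=s["image"]
    for n,f,r,z in(("green",lambda h,a,v:(h>50)&(h<85)&(a>150),rg,.004),("purple",lambda h,a,v:(h>120)&(h<150)&(a>100),rp,.004),("yellow",lambda h,a,v:(h>20)&(h<35)&(a>190),ry,.004),("redcap",lambda h,a,v:((h<6)|(h>174))&(a>150),rr,.2)):
        p,st,m=blob(im,f,r)
        print(c,n,p.round(1),st,at(s,*p,z).round(3))
    # lid edges etc: blue front
    big=np.vstack([cv2.resize(im[120:240,190:330] if c=="scene" else im[170:260,195:300],None,fx=5,fy=5,interpolation=cv2.INTER_CUBIC)])
    cv2.imwrite(f"pics/{c}_crop.png",big)
    mk=env.masks_of(c,"jar");b=mk[0]["box"];print(c,"jar box",b)
E
```

```text
scene green [371.1 227.4] [356 215  32  26 617] [0.465 0.365 0.004]
scene purple [336.4 204.4] [321 193  32  24 572] [0.444 0.224 0.004]
scene yellow [200.5 142.1] [188 133  27  19 378] [ 0.477 -0.38   0.004]
scene redcap [248.  142.7] [241 137  15  13 158] [ 0.541 -0.081  0.2  ]
scene jar box [240.0, 137.0, 17.0, 27.0]
side green [180.3 183.9] [169 178  24  13 244] [0.458 0.358 0.004]
side purple [191.  200.9] [179 194  26  15 312] [0.437 0.217 0.004]
side yellow [279.5 300.2] [278 299   4   3   4] [ 0.42  -0.399  0.004]
side redcap [253.1 186.1] [246 181  15  11 139] [ 0.547 -0.075  0.2  ]
side jar box [243.9, 181.2, 18.9, 29.9]
```

View pics/scene_crop.png

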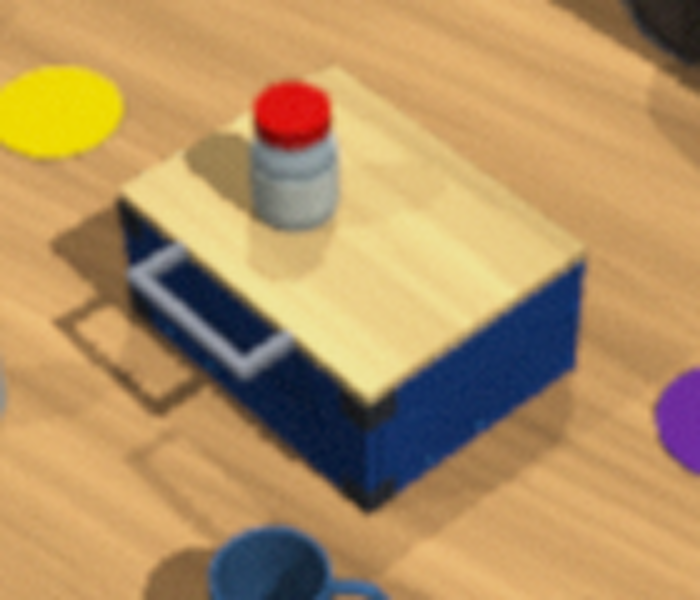

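View pics/side_crop.png

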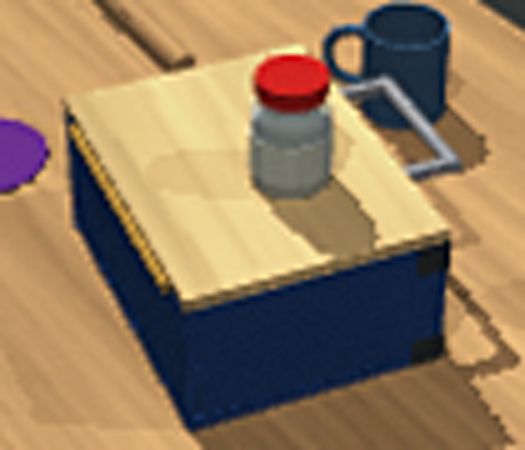

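```bash
python3 - <<'E'
from h import *
from scipy.optimize import least_squares
S={c:env.snapshot(c) for c in("scene","side")}
o={"scene":(190,120),"side":(195,170)}
# chest frame pts (hinge-left.. ) robot left=+y
P={"hR":(-.1,-.13,.122),"hL":(-.1,.13,.122),"fR":(.1,-.13,.122),"fL":(.1,.13,.122),"bR":(.14,-.06,.118),"bL":(.14,.06,.118)}
obs={"scene":{"fR":(122,190),"fL":(370,400),"hL":(585,252),"hR":(338,67),"bR":(137,273),"bL":(245,367)},
"side":{"hL":(67,103),"hR":(181,298),"fR":(450,233),"fL":(302,48),"bL":(388,84),"bR":(455,162)}}
def W(q,p): c,s=np.cos(q[2]),np.sin(q[2]); return (q[0]+c*p[0]-s*p[1],q[1]+s*p[0]+c*p[1],p[2])
def res(q,cs=("scene","side")): return np.concatenate([proj(S[c],W(q,P[k]))-(np.array(v)/5+o[c]-.4) for c in cs for k,v in obs[c].items()])
for cs in(("scene",),("side",),("scene","side")):
    r=least_squares(res,[.55,0,0],args=(cs,));q=r.x;print(cs,q.round(4),"rms",np.sqrt(np.mean(r.fun**2)).round(2))
print(r.fun.reshape(-1,2).round(1).tolist())
print("handle",np.round(W(q,(.14,0,.116)),4),"hinge",np.round(W(q,(-.1,0,.11)),4),"yawdeg",np.degrees(q[2]))
# jar: triangulate red cap & box centre
def tri(a,b):
    (c1,d1),(c2,d2)=ray(S["scene"],*a),ray(S["side"],*b)
    A=np.stack([d1,-d2],1);k=np.linalg.lstsq(A,c2-c1,rcond=None)[0];p,r=c1+k[0]*d1,c2+k[1]*d2;return (p+r)/2,np.linalg.norm(p-r)
print("cap",tri((248,142.7),(253.1,186.1)));print("green",tri((371.1,227.4),(180.3,183.9)))
print("jarbox",tri((248.5,150.5),(253.3,196.1)))
E
```

```text
('scene',) [ 0.5326 -0.0397 -0.2176] rms 0.64
('side',) [ 0.5282 -0.0474 -0.2145] rms 0.65
('scene', 'side') [ 0.531  -0.0424 -0.2159] rms 0.87
[[-0.8, -1.0], [-1.0, -0.8], [0.8, -1.0], [-0.3, -1.2], [-0.8, -0.6], [0.2, 0.5], [-0.5, -2.1], [0.0, -0.2], [-0.1, -1.3], [0.2, -1.6], [-0.6, -1.0], [-0.1, 0.2]]
handle [ 0.6678 -0.0724  0.116 ] hinge [ 0.4333 -0.0209  0.11  ] yawdeg -12.370747154470406
cap (array([ 0.54406655, -0.07871449,  0.20287746]), np.float64(0.00034030273372290986))
green (array([ 0.46071668,  0.36435148, -0.00063408]), np.float64(5.107067501923025e-05))
jarbox (array([ 0.54104353, -0.08244577,  0.16358916]), np.float64(0.003376951671192771))
```

Fit agrees: the chest is at (0.531,-0.042), yaw -12.4°. The jar is at (0.543,-0.080), with its cap top near 0.21 as expected. The green disc is at (0.461,0.363). Moving above the jar.

```bash
python3 -m inch '[{"x":0.38,"y":-0.71,"z":0.2,"az":-0.62,"fingers":1},{"x":0.38,"y":-0.71,"z":0.2,"az":-0.62,"fingers":1},{"x":0.38,"y":-0.71,"z":0.2,"az":-0.62,"fingers":1},{"x":0.38,"y":-0.71,"z":0.2,"az":-0.62,"fingers":1},{"x":0.38,"y":-0.71,"z":0.2,"az":-0.62,"fingers":1},{"x":0.38,"y":-0.71,"z":0.2,"az":-0.62,"fingers":1},{"x":0.38,"y":-0.71,"z":0.2,"az":-0.62,"fingers":1},{"x":0.38,"y":-0.71,"z":0.2,"az":-0.62,"fingers":1}]'
python3 -m inch '[{"x":0.38,"y":-0.71,"az":-0.62,"fingers":1},{"x":0.38,"y":-0.71,"az":-0.62,"fingers":1},{"x":0.38,"y":-0.71,"az":-0.62,"fingers":1},{"x":0.38,"y":-0.71,"az":-0.62,"fingers":1},{"x":0.38,"y":-0.71,"az":-0.62,"fingers":1},{"x":0.38,"y":-0.71,"az":-0.62,"fingers":1},{"x":0.38,"y":-0.71,"az":-0.62,"fingers":1},{"x":0.38,"y":-0.71,"az":-0.62,"fingers":1}]'
python3 -m inch '[{"x":0.38,"y":-0.71,"az":-0.62,"fingers":1},{"x":0.38,"y":-0.71,"az":-0.62,"fingers":1},{"x":0.38,"y":-0.71,"az":-0.62,"fingers":1},{"x":0.38,"y":-0.71,"az":-0.62,"fingers":1},{"x":0.38,"y":-0.71,"az":-0.62,"fingers":1},{"x":0.38,"y":-0.71,"az":-0.62,"fingers":1},{"fingers":1},{"fingers":1}]'
python3 - <<'E'
from h import *
from scipy.spatial.transform import Rotation as R
st=env.read_state();print(st["time_s"],st["ee_pos"].round(4),st["joint_pos"].round(2));print(R.from_quat(st["eef_rot"]).as_matrix().round(3))
s=env.snapshot("wrist");cv2.imwrite("pics/wrist1.png",s["image"])
print([(m["conf"],m["box"]) for m in env.masks_of("wrist","jar")]);print(proj(s,(.543,-.08,.122)),proj(s,(.543,-.08,.212)),proj(s,(.6678,-.0724,.116)))
E
```

```text
1.1 [0.178  0.5991 0.2226] [-1.35  0.41 -0.01  1.6   0.01  1.13 -0.08]
[[-0.959  0.285 -0.   ]
 [ 0.285  0.959  0.   ]
 [ 0.    -0.    -1.   ]]
[]
[-123.9220325   552.11687872] [-217.59608842  664.19257696] [-64.15748587 591.80173876]invalid input
invalid input
invalid input
```

View pics/wrist1.png

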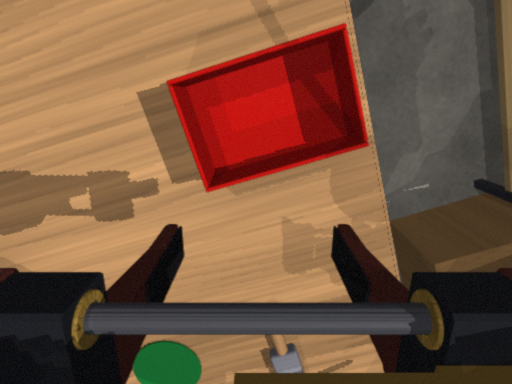

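The picture shows only the red tray at (270,110) and part of the green disc at (165,362). The arm did not move because the calls were refused, probably since each row needs every key.

```bash
python3 -m inch '[{"x":0.38,"y":-0.71,"z":0.2,"ax":0,"ay":0,"az":-0.62,"fingers":1},{"x":0.38,"y":-0.71,"z":0.2,"ax":0,"ay":0,"az":-0.62,"fingers":1},{"x":0.38,"y":-0.71,"z":0.2,"ax":0,"ay":0,"az":-0.62,"fingers":1},{"x":0.38,"y":-0.71,"z":0.2,"ax":0,"ay":0,"az":-0.62,"fingers":1},{"x":0.38,"y":-0.71,"z":0.2,"ax":0,"ay":0,"az":-0.62,"fingers":1},{"x":0.38,"y":-0.71,"z":0.2,"ax":0,"ay":0,"az":-0.62,"fingers":1},{"x":0.38,"y":-0.71,"z":0.2,"ax":0,"ay":0,"az":-0.62,"fingers":1},{"x":0.38,"y":-0.71,"z":0.2,"ax":0,"ay":0,"az":-0.62,"fingers":1}]'
```

```text
time_s: 1.87
ee_pos: [0.3001, 0.3704, 0.2872]
eef_rot: [0.384, 0.923, 0.0, -0.0]
ft_force: [0.3, 0.8, 0.7]
width: 0.088
grasp_force: 0.0
```

```bash
python3 -m inch '[{"x":0.38,"y":-0.71,"z":0,"ax":0,"ay":0,"az":-0.62,"fingers":1},{"x":0.38,"y":-0.71,"z":0,"ax":0,"ay":0,"az":-0.62,"fingers":1},{"x":0.38,"y":-0.71,"z":0,"ax":0,"ay":0,"az":-0.62,"fingers":1},{"x":0.38,"y":-0.71,"z":0,"ax":0,"ay":0,"az":-0.62,"fingers":1},{"x":0.38,"y":-0.71,"z":0,"ax":0,"ay":0,"az":-0.62,"fingers":1},{"x":0.38,"y":-0.71,"z":0,"ax":0,"ay":0,"az":-0.62,"fingers":1},{"x":0.38,"y":-0.71,"z":0,"ax":0,"ay":0,"az":-0.62,"fingers":1},{"x":0.38,"y":-0.71,"z":0,"ax":0,"ay":0,"az":-0.62,"fingers":1}]'
python3 -m inch '[{"x":0.38,"y":-0.71,"z":0,"ax":0,"ay":0,"az":-0.62,"fingers":1},{"x":0.38,"y":-0.71,"z":0,"ax":0,"ay":0,"az":-0.62,"fingers":1},{"x":0.38,"y":-0.71,"z":0,"ax":0,"ay":0,"az":-0.62,"fingers":1},{"x":0.38,"y":-0.71,"z":0,"ax":0,"ay":0,"az":-0.62,"fingers":1},{"x":0.38,"y":-0.71,"z":0,"ax":0,"ay":0,"az":-0.62,"fingers":1},{"x":0.38,"y":-0.71,"z":0,"ax":0,"ay":0,"az":-0.62,"fingers":1},{"x":0,"y":0,"z":0,"ax":0,"ay":0,"az":0,"fingers":1},{"x":0,"y":0,"z":0,"ax":0,"ay":0,"az":0,"fingers":1}]'
cat > look.py <<'E'
from h import *
import sys
from scipy.spatial.transform import Rotation as R
def st():
    s=env.read_state();M=R.from_quat(s["eef_rot"]).as_matrix()
    print("t",round(s["time_s"],2),s["ee_pos"].round(4),"q",s["joint_pos"].round(2),"f",s["ft_force"].round(1),"w",round(s["width"],4),s["grasp_force"]);print(M.round(3).tolist());return s,M
E
python3 - <<'E'
from look import *
st();s=env.snapshot("wrist");cv2.imwrite("pics/wrist2.png",s["image"])
print([(m["conf"],m["box"]) for m in env.masks_of("wrist","jar")]);print(proj(s,(.543,-.08,.122)),proj(s,(.543,-.08,.212)),proj(s,(.6678,-.0724,.116)))
E
```

```text
time_s: 2.53
ee_pos: [0.4217, 0.1432, 0.287]
eef_rot: [0.599, 0.801, 0.0, 0.0]
ft_force: [0.9, -0.0, -0.3]
width: 0.0879
grasp_force: 0.0
time_s: 3.2
ee_pos: [0.5126, -0.0274, 0.2866]
eef_rot: [0.737, 0.676, -0.0, 0.0]
ft_force: [0.6, -0.1, -0.6]
width: 0.0877
grasp_force: 0.0
t 3.2 [ 0.5126 -0.0274  0.2866] q [-0.59  0.18  0.65  1.81 -0.11  1.2   0.  ] f [ 0.6 -0.1 -0.6] w 0.0877 0.0
[[0.085, 0.996, -0.0], [0.996, -0.085, -0.001], [-0.001, -0.0, -1.0]]
[(0.76, [262.7, 193.6, 62.1, 86.3]), (0.75, [222.8, 332.8, 56.1, 38.1])]
[286.81498437 215.15170564] [296.32792661 253.63717006] [393.55269072 198.51113601]
```

View pics/wrist2.png

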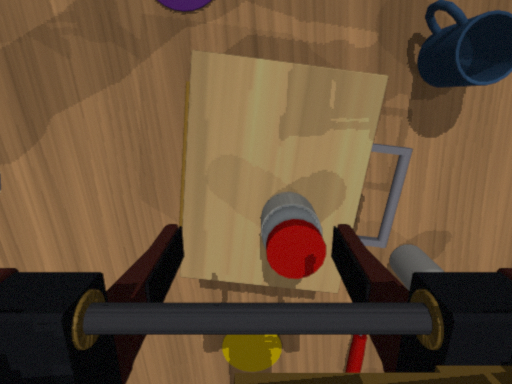

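Jar cap at (296,249) and handle bar middle at (396,197), both within about 4 px of prediction. The wrist view confirms the fit. Going onto the jar.

```bash
python3 -m inch '[{"x":0.25,"y":-0.41,"z":0,"ax":0,"ay":0,"az":-0.44,"fingers":1},{"x":0.25,"y":-0.41,"z":0,"ax":0,"ay":0,"az":-0.44,"fingers":1},{"x":0.26,"y":-0.42,"z":0,"ax":0,"ay":0,"az":-0.43,"fingers":1},{"x":0,"y":0,"z":-0.7,"ax":0,"ay":0,"az":0,"fingers":1},{"x":0,"y":0,"z":-0.7,"ax":0,"ay":0,"az":0,"fingers":1},{"x":0,"y":0,"z":-0.7,"ax":0,"ay":0,"az":0,"fingers":1},{"x":0,"y":0,"z":-0.7,"ax":0,"ay":0,"az":0,"fingers":1},{"x":0,"y":0,"z":0,"ax":0,"ay":0,"az":0,"fingers":1}]'
python3 -m inch '[{"x":0,"y":0,"z":-0.35,"ax":0,"ay":0,"az":0,"fingers":1},{"x":0,"y":0,"z":-0.35,"ax":0,"ay":0,"az":0,"fingers":1},{"x":0,"y":0,"z":0,"ax":0,"ay":0,"az":0,"fingers":0.5},{"x":0,"y":0,"z":0,"ax":0,"ay":0,"az":0,"fingers":-1},{"x":0,"y":0,"z":0,"ax":0,"ay":0,"az":0,"fingers":-1},{"x":0,"y":0,"z":0,"ax":0,"ay":0,"az":0,"fingers":-1},{"x":0,"y":0,"z":0,"ax":0,"ay":0,"az":0,"fingers":-1},{"x":0,"y":0,"z":0,"ax":0,"ay":0,"az":0,"fingers":-1}]'
```

```text
time_s: 3.97
ee_pos: [0.5397, -0.0727, 0.1702]
eef_rot: [0.777, 0.629, -0.003, -0.003]
ft_force: [-1.0, -0.0, -1.0]
width: 0.088
grasp_force: 0.0
time_s: 4.63
ee_pos: [0.5434, -0.075, 0.1479]
eef_rot: [0.778, 0.628, 0.001, 0.0]
ft_force: [-1.3, 0.8, 7.3]
width: 0.0597
grasp_force: 30.0
```

```bash
python3 -m inch '[{"x":0,"y":0,"z":0.15,"ax":0,"ay":0,"az":0,"fingers":-1},{"x":0,"y":0,"z":0.3,"ax":0,"ay":0,"az":0,"fingers":-1},{"x":0,"y":0,"z":0.5,"ax":0,"ay":0,"az":0,"fingers":-1},{"x":0,"y":0,"z":0.5,"ax":0,"ay":0,"az":0,"fingers":-1},{"x":-0.05,"y":0.3,"z":0.3,"ax":0,"ay":0,"az":0,"fingers":-1},{"x":-0.1,"y":0.55,"z":0,"ax":0,"ay":0,"az":0,"fingers":-1},{"x":-0.1,"y":0.55,"z":0,"ax":0,"ay":0,"az":0,"fingers":-1},{"x":-0.1,"y":0.55,"z":0,"ax":0,"ay":0,"az":0,"fingers":-1}]'
python3 -m inch '[{"x":-0.1,"y":0.55,"z":0,"ax":0,"ay":0,"az":0,"fingers":-1},{"x":-0.1,"y":0.55,"z":0,"ax":0,"ay":0,"az":0,"fingers":-1},{"x":-0.1,"y":0.55,"z":0,"ax":0,"ay":0,"az":0,"fingers":-1},{"x":-0.1,"y":0.55,"z":0,"ax":0,"ay":0,"az":0,"fingers":-1},{"x":-0.1,"y":0.55,"z":0,"ax":0,"ay":0,"az":0,"fingers":-1},{"x":-0.1,"y":0.55,"z":0,"ax":0,"ay":0,"az":0,"fingers":-1},{"x":-0.1,"y":0.55,"z":0,"ax":0,"ay":0,"az":0,"fingers":-1},{"x":-0.1,"y":0.55,"z":0,"ax":0,"ay":0,"az":0,"fingers":-1}]'
python3 -m inch '[{"x":-0.1,"y":0.55,"z":0,"ax":0,"ay":0,"az":0,"fingers":-1},{"x":-0.1,"y":0.55,"z":0,"ax":0,"ay":0,"az":0,"fingers":-1},{"x":-0.1,"y":0.55,"z":0,"ax":0,"ay":0,"az":0,"fingers":-1},{"x":-0.1,"y":0.55,"z":0,"ax":0,"ay":0,"az":0,"fingers":-1},{"x":-0.1,"y":0.55,"z":0,"ax":0,"ay":0,"az":0,"fingers":-1},{"x":-0.1,"y":0.55,"z":0,"ax":0,"ay":0,"az":0,"fingers":-1},{"x":-0.05,"y":0.3,"z":0,"ax":0,"ay":0,"az":0,"fingers":-1},{"x":0,"y":0,"z":0,"ax":0,"ay":0,"az":0,"fingers":-1}]'
python3 - <<'E'
from look import *
st()
for c in("scene","side"):
    s=env.snapshot(c);print(c,[(round(m["conf"],2),m["box"]) for m in env.masks_of(c,"jar")[:2]])
    im=s["image"];h=cv2.cvtColor(im,cv2.COLOR_BGR2HSV)
    if c=="scene": cv2.imwrite("pics/scene3.png",cv2.resize(im[80:300,200:460],None,fx=2.5,fy=2.5))
E
```

```text
time_s: 5.3
ee_pos: [0.5285, 0.0032, 0.2177]
eef_rot: [0.779, 0.627, 0.0, 0.0]
ft_force: [0.2, 0.5, -4.3]
width: 0.0597
grasp_force: 30.0
time_s: 5.97
ee_pos: [0.4963, 0.1795, 0.2174]
eef_rot: [0.778, 0.628, -0.0, 0.0]
ft_force: [-0.0, 0.7, -3.7]
width: 0.0597
grasp_force: 30.0
time_s: 6.63
ee_pos: [0.4696, 0.3258, 0.2168]
eef_rot: [0.777, 0.63, 0.0, -0.0]
ft_force: [-0.6, 0.8, -4.7]
width: 0.0597
grasp_force: 30.0
t 6.63 [0.4696 0.3258 0.2168] q [-1.09  0.35  0.51  1.76 -0.19  1.08 -0.72] f [-0.6  0.8 -4.7] w 0.0597 29.998949873261154
[[0.207, 0.978, -0.0], [0.978, -0.207, 0.001], [0.0, -0.001, -1.0]]
scene [(0.68, [214.5, 130.9, 94.2, 69.1]), (0.54, [365.0, 161.3, 17.3, 28.5])]
side [(0.78, [177.7, 125.1, 12.2, 30.7])]
```

View pics/scene3.png

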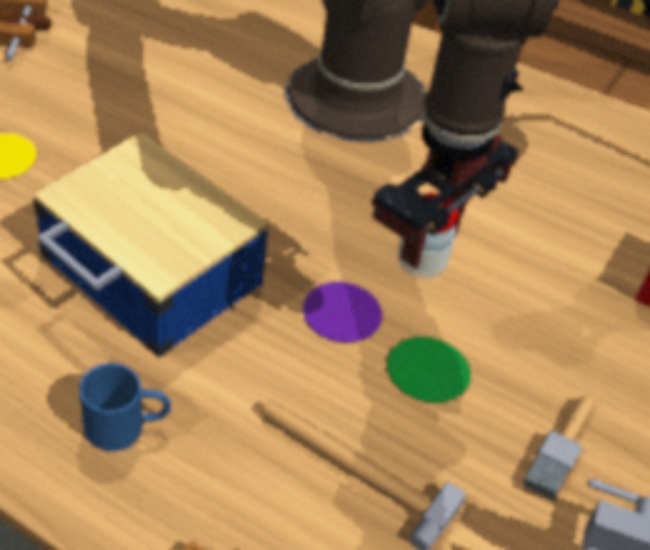

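The picture shows the jar held upright at (428,255) in the crop, with the green disc at (428,369), and the lid now bare. Aligning and lowering to just above the disc.

```bash
python3 -m inch '[{"x":-0.1,"y":0.45,"z":0,"ax":0,"ay":0,"az":0,"fingers":-1},{"x":-0.12,"y":0.45,"z":0,"ax":0,"ay":0,"az":0,"fingers":-1},{"x":0,"y":0,"z":-0.6,"ax":0,"ay":0,"az":0,"fingers":-1},{"x":0,"y":0,"z":-0.7,"ax":0,"ay":0,"az":0,"fingers":-1},{"x":0,"y":0,"z":-0.7,"ax":0,"ay":0,"az":0,"fingers":-1},{"x":0,"y":0,"z":-0.7,"ax":0,"ay":0,"az":0,"fingers":-1},{"x":0,"y":0,"z":-0.7,"ax":0,"ay":0,"az":0,"fingers":-1},{"x":0,"y":0,"z":-0.4,"ax":0,"ay":0,"az":0,"fingers":-1}]'
python3 -m inch '[{"x":0,"y":0,"z":-0.3,"ax":0,"ay":0,"az":0,"fingers":-1},{"x":0,"y":0,"z":-0.2,"ax":0,"ay":0,"az":0,"fingers":-1},{"x":0,"y":0,"z":-0.1,"ax":0,"ay":0,"az":0,"fingers":-1},{"x":0,"y":0,"z":0,"ax":0,"ay":0,"az":0,"fingers":-1},{"x":0,"y":0,"z":0,"ax":0,"ay":0,"az":0,"fingers":-1}]'
```

```text
time_s: 7.5
ee_pos: [0.4616, 0.3563, 0.0621]
eef_rot: [0.779, 0.627, -0.002, 0.0]
ft_force: [-0.6, -0.3, -4.1]
width: 0.0593
grasp_force: 30.0
time_s: 7.92
ee_pos: [0.4627, 0.3589, 0.0415]
eef_rot: [0.778, 0.628, 0.001, -0.0]
ft_force: [0.8, -0.2, -3.8]
width: 0.0595
grasp_force: 30.0
```

```bash
python3 -m inch '[{"x":0,"y":0.05,"z":-0.06,"ax":0,"ay":0,"az":0,"fingers":-1},{"x":0,"y":0.03,"z":-0.05,"ax":0,"ay":0,"az":0,"fingers":-1},{"x":0,"y":0,"z":-0.05,"ax":0,"ay":0,"az":0,"fingers":-1},{"x":0,"y":0,"z":-0.05,"ax":0,"ay":0,"az":0,"fingers":-1},{"x":0,"y":0,"z":0,"ax":0,"ay":0,"az":0,"fingers":-1},{"x":0,"y":0,"z":0,"ax":0,"ay":0,"az":0,"fingers":-1}]'
python3 - <<'E'
from look import *
st()
for c in("scene","side"):
    s=env.snapshot(c)
    if c=="scene": cv2.imwrite("pics/scene4.png",cv2.resize(s["image"][150:270,300:440],None,fx=5,fy=5,interpolation=cv2.INTER_CUBIC))
E
```

```text
time_s: 8.42
ee_pos: [0.4619, 0.3618, 0.0321]
eef_rot: [0.778, 0.628, -0.0, 0.0]
ft_force: [0.1, -0.0, -4.2]
width: 0.0594
grasp_force: 30.0
t 8.42 [0.4619 0.3618 0.0321] q [-1.04  0.6   0.4   1.88 -0.34  0.73 -0.66] f [ 0.1 -0.  -4.2] w 0.0594 29.99852305278182
[[0.211, 0.977, -0.0], [0.977, -0.211, -0.0], [-0.0, -0.0, -1.0]]
```

View pics/scene4.png

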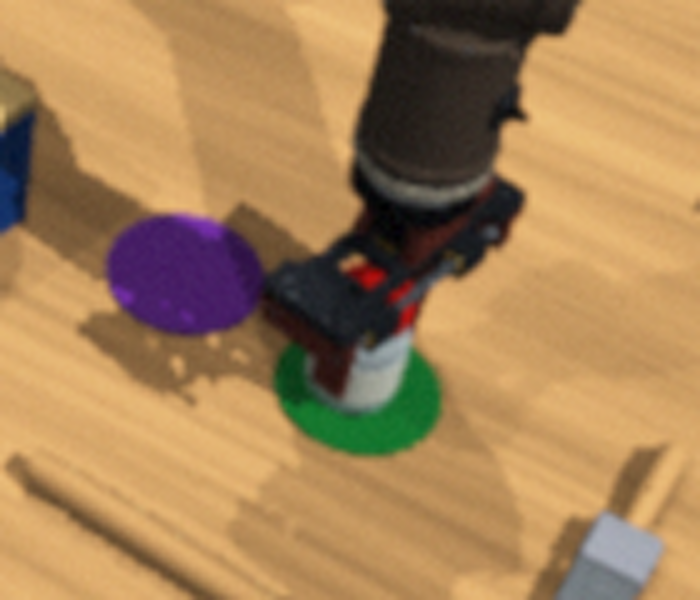

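The jar is over the green disc at (358,385) in the crop. It is not touching yet, since the force still shows the full weight. Lowering by 1 mm rows.

```bash
python3 -m inch '[{"x":0,"y":0,"z":-0.025,"ax":0,"ay":0,"az":0,"fingers":-1},{"x":0,"y":0,"z":-0.025,"ax":0,"ay":0,"az":0,"fingers":-1},{"x":0,"y":0,"z":0,"ax":0,"ay":0,"az":0,"fingers":-1}]'
python3 -m inch '[{"x":0,"y":0,"z":-0.02,"ax":0,"ay":0,"az":0,"fingers":-1},{"x":0,"y":0,"z":0,"ax":0,"ay":0,"az":0,"fingers":-1},{"x":0,"y":0,"z":0,"ax":0,"ay":0,"az":0,"fingers":-1}]'
```

```text
time_s: 8.77
ee_pos: [0.4619, 0.3618, 0.0301]
eef_rot: [0.778, 0.628, -0.0, 0.0]
ft_force: [0.2, 0.2, -4.2]
width: 0.0593
grasp_force: 30.0
time_s: 9.02
ee_pos: [0.462, 0.3619, 0.0299]
eef_rot: [0.778, 0.628, 0.0, -0.0]
ft_force: [-2.2, -1.8, 4.1]
width: 0.0598
grasp_force: 30.0
```

Contact. Releasing and rising.

```bash
python3 -m inch '[{"x":0,"y":0,"z":0,"ax":0,"ay":0,"az":0,"fingers":0.45},{"x":0,"y":0,"z":0,"ax":0,"ay":0,"az":0,"fingers":0.6},{"x":0,"y":0,"z":0,"ax":0,"ay":0,"az":0,"fingers":0.8},{"x":0,"y":0,"z":0,"ax":0,"ay":0,"az":0,"fingers":1},{"x":0,"y":0,"z":0,"ax":0,"ay":0,"az":0,"fingers":1},{"x":0,"y":0,"z":0,"ax":0,"ay":0,"az":0,"fingers":1}]'
python3 -m inch '[{"x":0,"y":0,"z":0.15,"ax":0,"ay":0,"az":0,"fingers":1},{"x":0,"y":0,"z":0.4,"ax":0,"ay":0,"az":0,"fingers":1},{"x":0,"y":0,"z":0.7,"ax":0,"ay":0,"az":0,"fingers":1},{"x":0,"y":0,"z":0.8,"ax":0,"ay":0,"az":0,"fingers":1},{"x":0,"y":0,"z":0.8,"ax":0,"ay":0,"az":0,"fingers":1},{"x":0,"y":0,"z":0.8,"ax":0,"ay":0,"az":0,"fingers":1},{"x":0,"y":0,"z":0.8,"ax":0,"ay":0,"az":0,"fingers":1},{"x":0,"y":0,"z":0.4,"ax":0,"ay":0,"az":0,"fingers":1}]'
python3 - <<'E'
from look import *
st()
for c,rg,rr in(("scene",(345,200,400,250),(350,180,390,225)),("side",(160,160,205,200),(165,145,205,185))):
    s=env.snapshot(c);b=env.masks_of(c,"jar")
    h=cv2.cvtColor(s["image"],cv2.COLOR_BGR2HSV);H,A=h[...,0],h[...,1]
    for n,m,r in(("red",((H<6)|(H>174))&(A>150),rr),("green",(H>50)&(H<85)&(A>120),rg)):
        x0,y0,x1,y1=r;y,x=np.nonzero(m[y0:y1,x0:x1]);print(c,n,len(x),x.mean()+x0,y.mean()+y0,at(s,x.mean()+x0,y.mean()+y0,.085)[:2].round(3))
    print([(round(m["conf"],2),m["box"]) for m in b[:2]],"exp cap",proj(s,(.462,.361,.085)))
E
```

```text
time_s: 9.52
ee_pos: [0.4621, 0.362, 0.0294]
eef_rot: [0.778, 0.628, 0.0, 0.0]
ft_force: [0.6, -0.4, -0.1]
width: 0.0874
grasp_force: 0.0
time_s: 10.18
ee_pos: [0.4633, 0.3624, 0.228]
eef_rot: [0.778, 0.628, 0.003, -0.0]
ft_force: [0.6, 1.0, 1.1]
width: 0.0879
grasp_force: 0.0
t 10.18 [0.4633 0.3624 0.228 ] q [-1.13  0.36  0.51  1.71 -0.2   1.11 -0.78] f [0.6 1.  1.1] w 0.0879 0.0
[[0.212, 0.977, 0.004], [0.977, -0.212, 0.004], [0.004, 0.003, -1.0]]
scene red 220 373.95 207.3 [0.451 0.353]
scene green 348 371.485632183908 231.30747126436782 [0.542 0.389]
[(0.76, [360.7, 203.9, 21.0, 26.5]), (0.44, [231.0, 226.4, 33.1, 30.5])] exp cap [374.80004079 210.66176925]
side red 93 179.1290322580645 167.9247311827957 [0.462 0.36 ]
side green 133 180.05263157894737 185.6015037593985 [0.404 0.233]
[(0.52, [174.3, 162.6, 14.5, 25.4])] exp cap [178.94166135 167.79929084]
```

Jar is standing in the right spot. Now over to the handle, with the fingers narrowed to about 37 mm.

```bash
python3 -m inch '[{"x":0.37,"y":-0.78,"z":0,"ax":0,"ay":0,"az":0,"fingers":-0.15},{"x":0.37,"y":-0.78,"z":0,"ax":0,"ay":0,"az":0,"fingers":-0.15},{"x":0.37,"y":-0.78,"z":0,"ax":0,"ay":0,"az":0,"fingers":-0.15},{"x":0.37,"y":-0.78,"z":0,"ax":0,"ay":0,"az":0,"fingers":-0.15},{"x":0.37,"y":-0.78,"z":0,"ax":0,"ay":0,"az":0,"fingers":-0.15},{"x":0.37,"y":-0.78,"z":0,"ax":0,"ay":0,"az":0,"fingers":-0.15},{"x":0.37,"y":-0.78,"z":0,"ax":0,"ay":0,"az":0,"fingers":-0.15},{"x":0.37,"y":-0.78,"z":0,"ax":0,"ay":0,"az":0,"fingers":-0.15}]'
python3 -m inch '[{"x":0.37,"y":-0.78,"z":0,"ax":0,"ay":0,"az":0,"fingers":-0.15},{"x":0.37,"y":-0.78,"z":0,"ax":0,"ay":0,"az":0,"fingers":-0.15},{"x":0.37,"y":-0.78,"z":0,"ax":0,"ay":0,"az":0,"fingers":-0.15},{"x":0.37,"y":-0.78,"z":0,"ax":0,"ay":0,"az":0,"fingers":-0.15},{"x":0.37,"y":-0.78,"z":0,"ax":0,"ay":0,"az":0,"fingers":-0.15},{"x":0.37,"y":-0.78,"z":0,"ax":0,"ay":0,"az":0,"fingers":-0.15},{"x":0,"y":0,"z":0,"ax":0,"ay":0,"az":0,"fingers":-0.15},{"x":0,"y":0,"z":0,"ax":0,"ay":0,"az":0,"fingers":-0.15}]'
python3 - <<'E'
from look import *
st();s=env.snapshot("wrist");im=s["image"].copy()
p=proj(s,(.6678,-.0724,.116));print(p)
for d in(-.06,0,.06): 
    u=proj(s,(.6678-d*np.sin(-.2159),-.0724+d*np.cos(-.2159),.116));print(d,u.round(1));cv2.drawMarker(im,tuple(int(k) for k in u.round()),(0,0,255),0,8)
cv2.imwrite("pics/wrist3.png",im)
E
```

```text
time_s: 11.05
ee_pos: [0.5799, 0.1106, 0.2217]
eef_rot: [0.778, 0.628, -0.001, -0.0]
ft_force: [0.2, 0.8, 0.2]
width: 0.0391
grasp_force: 0.0
time_s: 11.72
ee_pos: [0.6683, -0.0779, 0.2212]
eef_rot: [0.78, 0.626, -0.002, -0.0]
ft_force: [-0.0, 0.6, 0.5]
width: 0.0373
grasp_force: 0.0
t 11.72 [ 0.6683 -0.0779  0.2212] q [-0.35  0.55  0.6   1.5  -0.32  1.2   0.09] f [-0.   0.6  0.5] w 0.0373 0.0
[[0.216, 0.976, -0.003], [0.976, -0.216, -0.001], [-0.002, -0.003, -1.0]]
[255.11244372 183.39200472]
-0.06 [255.4 242.5]
0 [255.1 183.4]
0.06 [254.8 116.2]
```

View pics/wrist3.png

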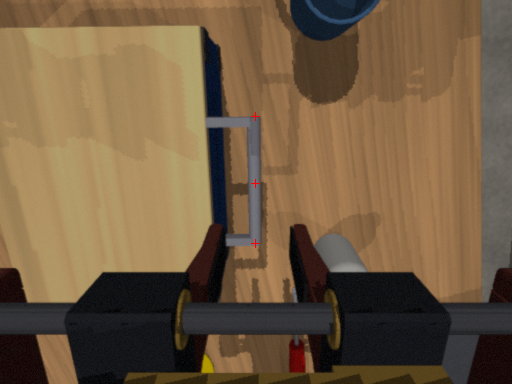

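The bar runs (254,117) to (254,243), and my predicted markers lie on it. The fingers straddle it, so I can descend.

```bash
python3 -m inch '[{"x":0,"y":0.13,"z":-0.4,"ax":0,"ay":0,"az":0,"fingers":-0.15},{"x":0,"y":0,"z":-0.6,"ax":0,"ay":0,"az":0,"fingers":-0.15},{"x":0,"y":0,"z":-0.6,"ax":0,"ay":0,"az":0,"fingers":-0.15},{"x":0,"y":0,"z":-0.5,"ax":0,"ay":0,"az":0,"fingers":-0.15},{"x":0,"y":0,"z":-0.3,"ax":0,"ay":0,"az":0,"fingers":-0.15},{"x":0,"y":0,"z":-0.3,"ax":0,"ay":0,"az":0,"fingers":-0.15},{"x":0,"y":0,"z":-0.3,"ax":0,"ay":0,"az":0,"fingers":-0.15},{"x":0,"y":0,"z":0,"ax":0,"ay":0,"az":0,"fingers":-0.15}]'
python3 -m inch '[{"x":0,"y":0,"z":-0.1,"ax":0,"ay":0,"az":0,"fingers":-0.15},{"x":0,"y":0,"z":0,"ax":0,"ay":0,"az":0,"fingers":-0.15},{"x":0,"y":0,"z":0,"ax":0,"ay":0,"az":0,"fingers":-1},{"x":0,"y":0,"z":0,"ax":0,"ay":0,"az":0,"fingers":-1},{"x":0,"y":0,"z":0,"ax":0,"ay":0,"az":0,"fingers":-1},{"x":0,"y":0,"z":0,"ax":0,"ay":0,"az":0,"fingers":-1},{"x":0,"y":0,"z":0,"ax":0,"ay":0,"az":0,"fingers":-1}]'
python3 -c "
from look import *
st()"
```

```text
time_s: 12.43
ee_pos: [0.6681, -0.0687, 0.1012]
eef_rot: [0.778, 0.628, -0.001, -0.001]
ft_force: [-0.0, 0.9, 0.0]
width: 0.0377
grasp_force: 0.0
time_s: 13.02
ee_pos: [0.667, -0.0692, 0.0997]
eef_rot: [0.778, 0.628, -0.001, -0.002]
ft_force: [-8.4, 2.0, 6.9]
width: 0.0112
grasp_force: 30.0
t 13.02 [ 0.667  -0.0692  0.0997] q [-0.33  0.66  0.54  1.62 -0.39  0.98  0.14] f [-8.4  2.   6.9] w 0.0112 30.004920065402985
[[0.211, 0.977, -0.005], [0.977, -0.211, 0.002], [0.001, -0.005, -1.0]]
```

Gripped: 11 mm opening, 30 N. Working out the arc.

```bash
cat > arc.py <<'E'
from look import *
q=-.2159;H=np.array([.4333,-.0209,.11]);X=np.array([np.cos(q),np.sin(q),0]);Y=np.array([-np.sin(q),np.cos(q),0])
def ang(s,M):
    g=s["ee_pos"]-.019*M[:,2]-H   # grasp point ~ bar axis
    a=np.arctan2(g[2],g@X)-np.arctan2(.006,.24); return a,np.hypot(g@X,g[2])
E
python3 - <<'E'
from arc import *
s,M=st();print("angle,r",ang(s,M))
p=np.array(s["ee_pos"]);N=24;d=np.radians(45)/N
print("rot/row",(-d*Y/.1).round(3))
for k in range(N):
    r=R.from_rotvec(-d*Y);n=H+r.apply(p-H);print(k,((n-p)/.04).round(3));p=n
print(p)
E
```

```text
t 13.02 [ 0.667  -0.0692  0.0997] q [-0.33  0.66  0.54  1.62 -0.39  0.98  0.14] f [-8.4  2.   6.9] w 0.0112 30.004920065402985
[[0.211, 0.977, -0.005], [0.977, -0.211, 0.002], [0.001, -0.005, -1.0]]
angle,r (np.float64(0.011298773121061846), np.float64(0.23884641987283087))
rot/row [-0.07 -0.32 -0.  ]
0 [ 0.005 -0.001  0.195]
1 [-0.001  0.     0.195]
2 [-0.007  0.002  0.195]
3 [-0.014  0.003  0.195]
4 [-0.02   0.004  0.194]
5 [-0.026  0.006  0.194]
6 [-0.032  0.007  0.193]
7 [-0.038  0.008  0.191]
8 [-0.044  0.01   0.19 ]
9 [-0.05   0.011  0.188]
10 [-0.056  0.012  0.187]
11 [-0.062  0.014  0.185]
12 [-0.068  0.015  0.182]
13 [-0.074  0.016  0.18 ]
14 [-0.08   0.017  0.177]
15 [-0.085  0.019  0.175]
16 [-0.091  0.02   0.172]
17 [-0.096  0.021  0.169]
18 [-0.102  0.022  0.165]
19 [-0.107  0.023  0.162]
20 [-0.112  0.025  0.158]
21 [-0.117  0.026  0.154]
22 [-0.122  0.027  0.15 ]
23 [-0.127  0.028  0.146]
[ 0.60584352 -0.05583508  0.27140856]
```

```bash
python3 -m inch '[{"x":0.005,"y":0,"z":0.195,"ax":-0.07,"ay":-0.32,"az":0,"fingers":-1},{"x":0,"y":0,"z":0.195,"ax":-0.07,"ay":-0.32,"az":0,"fingers":-1},{"x":-0.007,"y":0.002,"z":0.195,"ax":-0.07,"ay":-0.32,"az":0,"fingers":-1},{"x":-0.014,"y":0.003,"z":0.195,"ax":-0.07,"ay":-0.32,"az":0,"fingers":-1},{"x":-0.02,"y":0.004,"z":0.194,"ax":-0.07,"ay":-0.32,"az":0,"fingers":-1},{"x":-0.026,"y":0.006,"z":0.194,"ax":-0.07,"ay":-0.32,"az":0,"fingers":-1}]'
python3 -c "
from arc import *
print('ang,r',ang(*st()))"
```

```text
time_s: 13.52
ee_pos: [0.6647, -0.0688, 0.1454]
eef_rot: [0.775, 0.625, 0.061, 0.076]
ft_force: [-3.1, 0.5, -2.9]
width: 0.0115
grasp_force: 30.0
t 13.52 [ 0.6647 -0.0688  0.1454] q [-0.42  0.5   0.59  1.78 -0.36  0.77  0.11] f [-3.1  0.5 -2.9] w 0.0115 30.00127762556076
[[0.211, 0.959, 0.188], [0.977, -0.207, -0.041], [-0.001, 0.193, -0.981]]
ang,r (np.float64(0.203230079758009), np.float64(0.23886670663698692))
```

```bash
python3 -m inch '[{"x":-0.032,"y":0.007,"z":0.193,"ax":-0.07,"ay":-0.32,"az":0,"fingers":-1},{"x":-0.038,"y":0.008,"z":0.191,"ax":-0.07,"ay":-0.32,"az":0,"fingers":-1},{"x":-0.044,"y":0.01,"z":0.19,"ax":-0.07,"ay":-0.32,"az":0,"fingers":-1},{"x":-0.05,"y":0.011,"z":0.188,"ax":-0.07,"ay":-0.32,"az":0,"fingers":-1},{"x":-0.056,"y":0.012,"z":0.187,"ax":-0.07,"ay":-0.32,"az":0,"fingers":-1},{"x":-0.062,"y":0.014,"z":0.185,"ax":-0.07,"ay":-0.32,"az":0,"fingers":-1}]'
python3 -c "
from arc import *
print('ang,r',ang(*st()))"
```

```text
time_s: 14.02
ee_pos: [0.6537, -0.0665, 0.1908]
eef_rot: [0.763, 0.616, 0.122, 0.152]
ft_force: [-2.8, -0.2, -4.6]
width: 0.0112
grasp_force: 30.0
t 14.02 [ 0.6537 -0.0665  0.1908] q [-0.55  0.34  0.66  1.95 -0.27  0.55  0.04] f [-2.8 -0.2 -4.6] w 0.0112 30.00049978494644
[[0.212, 0.904, 0.373], [0.977, -0.195, -0.082], [-0.001, 0.381, -0.924]]
ang,r (np.float64(0.39926218678193387), np.float64(0.23900750670431303))
```

```bash
python3 -m inch '[{"x":-0.068,"y":0.015,"z":0.182,"ax":-0.07,"ay":-0.32,"az":0,"fingers":-1},{"x":-0.074,"y":0.016,"z":0.18,"ax":-0.07,"ay":-0.32,"az":0,"fingers":-1},{"x":-0.08,"y":0.017,"z":0.177,"ax":-0.07,"ay":-0.32,"az":0,"fingers":-1},{"x":-0.085,"y":0.019,"z":0.175,"ax":-0.07,"ay":-0.32,"az":0,"fingers":-1},{"x":-0.091,"y":0.02,"z":0.172,"ax":-0.07,"ay":-0.32,"az":0,"fingers":-1},{"x":-0.096,"y":0.021,"z":0.169,"ax":-0.07,"ay":-0.32,"az":0,"fingers":-1}]'
python3 -c "
from arc import *
print('ang,r',ang(*st()))"
```

```text
time_s: 14.52
ee_pos: [0.6342, -0.0625, 0.2331]
eef_rot: [0.745, 0.601, 0.182, 0.226]
ft_force: [-1.5, -2.5, -2.3]
width: 0.0111
grasp_force: 30.0
t 14.52 [ 0.6342 -0.0625  0.2331] q [-0.81  0.18  0.86  2.12 -0.05  0.32 -0.18] f [-1.5 -2.5 -2.3] w 0.0111 30.00000089406967
[[0.212, 0.813, 0.542], [0.977, -0.176, -0.119], [-0.001, 0.555, -0.832]]
ang,r (np.float64(0.5949255188559258), np.float64(0.23913505004925542))
```

```bash
python3 -m inch '[{"x":-0.108,"y":0.024,"z":0.155,"ax":-0.03,"ay":-0.15,"az":0,"fingers":-1},{"x":-0.112,"y":0.025,"z":0.152,"ax":-0.03,"ay":-0.12,"az":0,"fingers":-1},{"x":-0.115,"y":0.026,"z":0.148,"ax":-0.02,"ay":-0.1,"az":0,"fingers":-1},{"x":-0.118,"y":0.026,"z":0.144,"ax":-0.02,"ay":-0.1,"az":0,"fingers":-1}]'
python3 -c "
from arc import *
print('ang,r',ang(*st()))"
```

```text
time_s: 14.85
ee_pos: [0.6166, -0.0588, 0.2573]
eef_rot: [0.74, 0.596, 0.196, 0.244]
ft_force: [0.5, -1.2, -2.5]
width: 0.0111
grasp_force: 30.0
t 14.85 [ 0.6166 -0.0588  0.2573] q [-1.09  0.08  1.09  2.18  0.23  0.31 -0.43] f [ 0.5 -1.2 -2.5] w 0.0111 29.99265342950821
[[0.213, 0.786, 0.581], [0.977, -0.171, -0.127], [-0.001, 0.594, -0.804]]
ang,r (np.float64(0.721151739096594), np.float64(0.23945777596159115))
```

```bash
python3 -m inch '[{"x":-0.12,"y":0.026,"z":0.143,"ax":-0.02,"ay":-0.08,"az":0,"fingers":-1},{"x":-0.122,"y":0.027,"z":0.141,"ax":-0.01,"ay":-0.06,"az":0,"fingers":-1},{"x":0,"y":0,"z":0,"ax":0,"ay":0,"az":0,"fingers":-1},{"x":0,"y":0,"z":0,"ax":0,"ay":0,"az":0,"fingers":-1},{"x":0,"y":0,"z":0,"ax":0,"ay":0,"az":0,"fingers":-1},{"x":0,"y":0,"z":0,"ax":0,"ay":0,"az":0,"fingers":-1}]'
python3 - <<'E'
from arc import *
a=ang(*st());print('ang',np.degrees(a[0]),a)
s=env.snapshot("side");im=s["image"].copy();env.snapshot("scene")
c,sn=np.cos(a[0]),np.sin(a[0])
for y in(-.13,.13):   # expected top panel edge
    e=H+X*(.2*c-.012*sn)+Y*y+np.array([0,0,.2*sn+.012*c]);print(proj(s,e).round(1))
    u=proj(s,e);cv2.circle(im,tuple(int(k) for k in u.round()),1,(0,0,255),-1)
cv2.imwrite("pics/side5.png",cv2.resize(im[110:270,140:340],None,fx=3.5,fy=3.5,interpolation=cv2.INTER_CUBIC))
E
```

```text
time_s: 15.35
ee_pos: [0.6067, -0.0573, 0.2681]
eef_rot: [0.738, 0.594, 0.199, 0.249]
ft_force: [-1.3, -3.5, -4.7]
width: 0.0114
grasp_force: 30.1
t 15.35 [ 0.6067 -0.0573  0.2681] q [-1.25 -0.01  1.2   2.2   0.5   0.36 -0.69] f [-1.3 -3.5 -4.7] w 0.0114 30.093478560447693
[[0.214, 0.778, 0.591], [0.977, -0.169, -0.13], [-0.002, 0.605, -0.796]]
ang 44.8402324197316 (np.float64(0.7826096930838203), np.float64(0.2396879750987844))
[268.6 186.4]
[239.4 150.4]
```

View pics/side5.png

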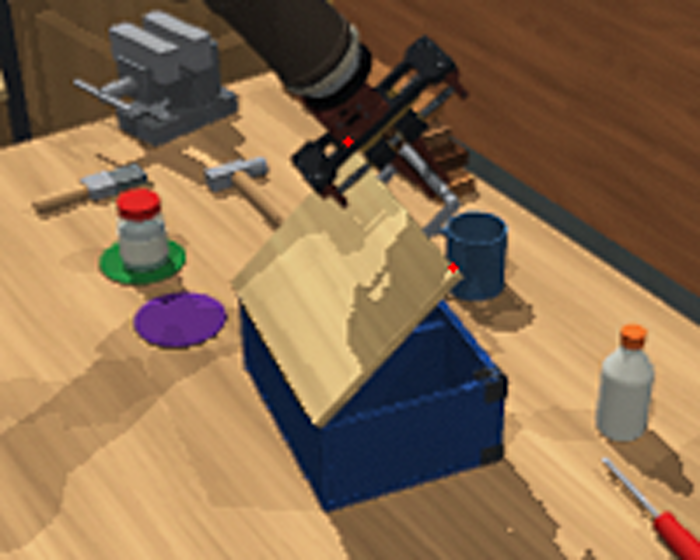

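The lid is up with its near corner at (460,272) in the crop, against (452,268) predicted for 44.8°. The jar stands upright on the green disc at (142,240), and the gripper body is clear of the panel. Checking it is steady, then handing in.

```bash
python3 -m inch '[{"x":0,"y":0,"z":0,"ax":0,"ay":0,"az":0,"fingers":-1},{"x":0,"y":0,"z":0,"ax":0,"ay":0,"az":0,"fingers":-1},{"x":0,"y":0,"z":0,"ax":0,"ay":0,"az":0,"fingers":-1},{"x":0,"y":0,"z":0,"ax":0,"ay":0,"az":0,"fingers":-1},{"x":0,"y":0,"z":0,"ax":0,"ay":0,"az":0,"fingers":-1},{"x":0,"y":0,"z":0,"ax":0,"ay":0,"az":0,"fingers":-1}]'
python3 - <<'E'
from arc import *
s,M=st();a=np.degrees(ang(s,M)[0]);print(a,s["qd"].round(3))
if 43<a<47 and s["width"]>.009: print(env.hand_in())
E
```

```text
time_s: 15.95
ee_pos: [0.6068, -0.0573, 0.268]
eef_rot: [0.738, 0.595, 0.199, 0.249]
ft_force: [-2.4, -3.7, -5.4]
width: 0.0112
grasp_force: 30.1
t 15.95 [ 0.6068 -0.0573  0.268 ] q [-1.25 -0.01  1.2   2.2   0.5   0.36 -0.69] f [-2.4 -3.7 -5.4] w 0.0112 30.08593887090683
[[0.214, 0.778, 0.59], [0.977, -0.169, -0.131], [-0.003, 0.605, -0.796]]
44.81796471528088 [-0.     0.001  0.002  0.    -0.     0.001 -0.   ]
the job is handed in; nothing more can be done
None
```

The job is handed in at about 16 s: the jar stands upright on the green disc, and the arm is holding the lid steady by its handle at about 44.8°.

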